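Stamp the bone-shaped pet tag

TASK

Take the marking punch out of its stand and stamp the bone-shaped tag in the middle where it lies: keep the punch square to the tag, press with a steady force of about 14 N (never above 20 N) for about two seconds, then lift it straight off so that neither punch nor tag slides. Then put the punch back, fully down in its stand, and let go; do not touch the tags with anything but the punch on the bone tag, and leave everything else where it is.

Things in the scene. Friction and masses are not known exactly. Their poses are not given: they have to be found in the camera images.
- punch: marking punch upright in its stand; mm, z up its axis: shank 12 dia (z 8-40), collar 36 dia (z 40-46), square wooden handle 20 x 20 (z 46-108), flats facing its own +-x, +-y. The flat-faced marking tip, 14 dia, is screwed out and locked differently each time, unreported: its face lies anywhere from z 0 (the origin) to z -12. 0.14-0.24 kg. Gripped just above the collar it stays upright
- stand: fixed wooden block 76 x 76, 62 high, origin centre of underside, with one round hole in its middle, 20 dia, 56 deep, open at the top. With the punch fully in, its collar rests on the block's top and the punch's origin is 22 above the block's origin
- bone_tag: flat bone-shaped aluminium pet tag, 50 long (x), 36 wide at the ends (y), 22 wide across its waist, 4 thick, lying loose on a stamping pad; origin centre of underside (its upper face is 4 higher). It is the one to be stamped, at its middle
- bone_pad: stamping pad under the bone tag: fixed grey pedestal 70 x 60 carrying a flat black spring plate 66 x 56 whose top lies 59 above the body's origin. The origin lies 0 to 12 mm below the counter's surface, differently each time. The plate is stiff: it starts to give at about 1 N and sinks about 1 mm for each further 10 N, 5 mm at most, and springs back
- round_tag: round aluminium tag, 38 dia, 4 thick, lying loose on the other, identical pad; origin centre of underside; not to be touched
- round_pad: the other stamping pad, the same as bone_pad
- canister: closed stainless canister, 100 dia x 150 high; origin centre of underside; leave alone
- bowl: cream enamel bowl, 150 across, 55 high; origin centre of underside; leave alone
- chew_ring: black rubber chew ring, 60 outside dia, 18 high, lying flat; origin centre of underside; leave alone
- jar: small glass jar with metal cap, 52 dia x 75 high; origin centre of underside; leave alone
- brush: grooming brush lying down, 170 long; leave alone
- tray: low open steel tray 70 x 120 x 22; origin centre of underside; leave alone
- carton: cardboard box 70 x 90 x 50; origin centre of underside; leave alone
There are look-alikes about, which are no part of the job. Leave any pink or turquoise look-alike of the punch alone.

How it is judged (in metres and radians):
On the way, in this order (a step that is already met when the one before it is completed fails the run):
1. the punch is drawn out of its stand (z of punch in the frame of stand above 0.076 m), for 0.1 s.
2. the punch presses the bone tag with 9 to 19 N without a break for 1.2 s, within 5 mm of its middle and within 0.1 rad of upright (contact force between punch and bone_tag between 9 and 19 N and not (horizontal distance between punch and bone_tag above 0.005 m) and angle between punch's own z axis and vertical below 0.1 rad), for 1.2 s.
3. the punch is lifted clear of the tag, which has stayed within 3 mm of its place (z of punch in the frame of bone_tag above 0.03 m and distance of bone_tag from where it was at the start of the episode below 0.003 m), for 0.1 s.
At the end, for the whole second after the job is handed in: the punch stands released and at rest in its stand, collar on the block within 3 mm, upright within 0.08 rad and within 6 mm of the hole's axis; both tags lie at rest within 3 mm of where they were (z of punch in the frame of stand below 0.025 m and horizontal distance between punch and stand below 0.006 m and angle between punch's own z axis and vertical below 0.08 rad and linear speed of each of punch, bone_tag below 0.02 m/s and distance of each of bone_tag, round_tag from where it was at the start of the episode below 0.003 m); the robot touches nothing.
It fails at once if the punch presses the tag with more than 22 N (contact force between punch and bone_tag above 22 N).
It fails at once if the punch bears on the tag (over 1.5 N) more than 5 mm from its middle (a mark in the wrong place or a slide) (contact force between punch and bone_tag above 1.5 N and horizontal distance between punch and bone_tag above 0.005 m).
It fails at once if the punch bears on the tag (over 3 N) more than 0.12 rad out of square (contact force between punch and bone_tag above 3 N and angle between punch's own z axis and vertical above 0.12 rad).
It fails at once if the robot itself touches a tag, or the punch touches the round tag (contact force between any of the fingers, the arm and bone_tag above 0.5 N or contact force between any of the fingers, the arm, punch and round_tag above 0.5 N).
It fails at once if a bystander is moved more than 20 mm (distance of any of canister, bowl, chew_ring, jar, brush, tray, carton from where it was at the start of the episode above 0.02 m).
It also fails if it takes over 61 s, if anything falls off the work surface, if the arm or the gripper's body presses on something with over 40 N, if the wrist force passes 120 N, or if a joint passes its speed limit or range.

ROBOT

A 7-joint arm with a two-finger parallel gripper is mounted at the origin on the work surface. World frame = base frame: x ahead of the robot, y to its left, z up, the work surface at z = 0. Lengths are in m, angles in degrees, forces in N, time in s.
With the tool pointing down it reaches from about 0.425 to 0.95 m from the base axis. Payload 16.7 kg.
Tool frame: the origin (TCP) lies between the finger pads; the fingertips stand 19 mm ahead of it and the grasp point (between the pads) is the TCP (env.tcp_to_tips is the distance from the TCP to the fingertips, in m); z points along the fingers, y is the line along which they close (so a half turn about z gives the same grasp; the last joint's range is limited). The gripper opens to 94 mm and grips with 3 to 60 N. Pads are 16 mm wide; open, the fingers measure 119 mm over their backs; the gripper's body (75 mm by 177 mm) begins 78 mm behind the grasp point.
Start: joints at [-82.821, 24.414, 4.234, 92.017, -1.954, 63.644, -3.845], TCP at [0.183, 0.65, 0.224] pointing down, gripper open.
Joint ranges: [-163.25, 163.25], [-28.42, 122.38], [-70.27, 78.77], [12.13, 141.07], [-58.53, 238.53], [9.26, 117.41], [-156.51, 156.51]. Speed limits (degrees/s): [108.29, 108.29, 136.94, 136.94, 172.46, 172.46, 172.46].

INTERFACE

Orientations are given as a 3x3 rotation matrix whose columns are the frame's x, y, z axes.
In Python, from bench import env, optics, order, silhouettes, landmark_of gives the robot as it stands.
- The arm moves only by the shell command python3 -m handwheel 'ROWS'. ROWS is JSON, one flat list of numbers, 7 for each row, row after row: the turn, a rotation vector about the tool's x, y, z in units of 6 degrees (1.0 is 6 degrees), then the shift along the tool's x, y, z in units of 40 mm (1.0 is 40 mm), then the finger opening in mm, from 0 to 94. In form: [rx, ry, rz, dx, dy, dz, grip, rx, ry, rz, dx, dy, dz, grip, ...]. A call has exactly 10 rows; each row shifts and turns the commanded pose from where the row before left it, along the tool's axes as they then stand; what a row does not reach is not made up. A row lasts 1/12 s, in which the tool goes at most 41.7 mm and 7.16 degrees, less where a joint would pass 70% of its speed; a pose out of reach is approached as far as the arm can. A call with a number of a shift or a turn outside -1 to 1 is refused whole. A call with a gripper value outside its range is refused whole. The fingers move at their own pace and stop on an object; the grip force is fixed at half the most. Time passes only in rows, so rows that do not move let the fingers close, or fill a call up. It gives the time, the measured TCP pose, the force, the opening and the grip force at its end, in the units of the state.
- env.get_obs(): the state, without advancing time (a new reading comes with each control period).
- optics.camera(name): name is "scene" or "top"; returns a dict with "pixels" (480x640x3 uint8, red, green, blue), "intrinsics" (3x3 intrinsics, pixels), "origin" and "rotation" of the camera in the world. Camera axes: x right, y down, z forward; pixel columns grow to the right and rows downward; lengths in m; the calibration is good to about 2 mm. A picture is of the moment at which its call begins. There is no depth.
- order.sign_off(): hands the job in; it is judged then, once.
Trained networks look in the newest picture that a camera, given by its name, has taken for a name from the list of things; names that differ only in an ending like _2 or _b are one class to them, and where a whole thing is asked for, a point or a joint stands for the part that bears it (a point fixed in the world has none). Each returns a list of dicts, best first, with "p" (0 to 1); they miss things now and then, are a little off and sometimes report something else, mostly with a low value. They report only what shows in the picture. A call takes as long as a camera call. They do not tell look-alikes from the thing itself.
- silhouettes(camera, target): "region" (480x640 bool, what is visible of it) and "box" ([centre column, centre row, width, height] in pixels, round what is visible of it).
- landmark_of(camera, target): "pixel" ([column, row] in pixels: a listed point, or the origin of a listed thing).
The state is a dict: "clock": time; "q": joint angles; "joint_vel": joint speeds; "effort": joint torques, N m; "position": TCP position; "ee_rot": TCP orientation; "wrist_force": force on the tool from outside, world axes, zero at the start; "wrist_torque": the same for the moment, N m; "grip_width": finger opening in m; "grasp_force": force on a finger pad.
Only numpy, scipy, OpenCV 4.12 (cv2) and the standard library are available. Lean on these libraries where they do the work, as an engineer would, in place of code of your own. Each camera call takes 0.05 s, during which the arm holds its last target. There are 200 camera calls.

## Working session

There is one attempt and no reset: what is moved stays moved. The work goes in short steps, Python scripts to look and compute and a shell command to move; the robot and the scene stay as the last step left them, time stands still between calls to the robot, and variables do not carry over. Pictures are saved under pics/ and viewed, at most 10 in all, crops included, and the job is handed in when it is done.

```bash
mkdir -p pics; cat > h.py <<'E'
from bench import env, optics, order, silhouettes, landmark_of
import numpy as np, cv2
def proj(c,P):
    p=c['rotation'].T@(np.asarray(P,float)-c['origin']); q=np.array(c['intrinsics'])@p; return q[:2]/q[2]
def ray(c,px):
    d=np.linalg.inv(c['intrinsics'])@np.array([px[0],px[1],1.]); return np.asarray(c['rotation'])@d
def at_z(c,px,z):
    d=ray(c,px); o=np.asarray(c['origin']); return o+d*(z-o[2])/d[2]
def tri(c1,p1,c2,p2):
    A=[];b=[]
    for c,p in((c1,p1),(c2,p2)):
        d=ray(c,p);d/=np.linalg.norm(d);M=np.eye(3)-np.outer(d,d);A.append(M);b.append(M@c['origin'])
    X=np.linalg.lstsq(np.vstack(A),np.hstack(b),rcond=None)[0]
    return X
E
python3 - <<'E'
from h import *
for n in('scene','top'):
    c=optics.camera(n)
    for k in c: c[k]=np.array(c[k])
    cv2.imwrite(f'pics/{n}0.png',c['pixels'][:,:,::-1]); np.savez(f'{n}0.npz',**c)
    print(n,c['origin'].round(3),c['rotation'].round(3).tolist(),c['intrinsics'].round(1).tolist())
    for t in('punch','stand','bone_tag','bone_pad','round_tag','round_pad','canister','bowl','jar','carton','tray','brush','chew_ring'):
        print(t,[(round(d['p'],2),np.round(d['pixel']).tolist(),at_z(c,d['pixel'],0.05).round(3)[:2].tolist()) for d in landmark_of(n,t)[:4]])
E
```

```text
scene [1.203 0.385 0.814] [[-0.462, 0.645, -0.609], [0.887, 0.324, -0.33], [-0.015, -0.692, -0.722]] [[485.4, 0.0, 321.0], [0.0, 485.4, 239.5], [0.0, 0.0, 1.0]]
punch [(0.86, [186.0, 231.0], [0.671, -0.244]), (0.65, [209.0, 199.0], [0.558, -0.265]), (0.6, [168.0, 210.0], [0.633, -0.328])]
stand [(0.64, [211.0, 209.0], [0.587, -0.239])]
bone_tag [(0.56, [343.0, 240.0], [0.537, 0.08]), (0.27, [400.0, 262.0], [0.543, 0.214])]
bone_pad [(0.74, [340.0, 257.0], [0.587, 0.095]), (0.74, [207.0, 201.0], [0.568, -0.264]), (0.56, [479.0, 351.0], [0.677, 0.415])]
round_tag [(0.61, [401.0, 264.0], [0.545, 0.217])]
round_pad [(0.96, [402.0, 280.0], [0.586, 0.235])]
canister [(0.95, [228.0, 305.0], [0.797, -0.044])]
bowl [(0.81, [481.0, 353.0], [0.678, 0.417])]
jar [(0.74, [333.0, 330.0], [0.754, 0.163])]
carton [(0.69, [168.0, 269.0], [0.777, -0.21]), (0.27, [334.0, 330.0], [0.753, 0.165])]
tray [(0.74, [340.0, 204.0], [0.436, 0.022])]
brush [(0.85, [504.0, 280.0], [0.492, 0.415])]
chew_ring [(0.67, [264.0, 245.0], [0.629, -0.065])]
top [0.485 0.02  0.922] [[0.017, -0.99, 0.143], [-1.0, -0.014, 0.
[... 222 characters left out ...]
stand [(0.9, [479.0, 279.0], [0.536, -0.263])]
bone_tag [(0.77, [307.0, 281.0], [0.526, 0.078])]
bone_pad [(0.9, [310.0, 275.0], [0.538, 0.073])]
round_tag [(0.76, [235.0, 265.0], [0.556, 0.223])]
round_pad [(0.76, [241.0, 275.0], [0.535, 0.21])]
canister [(0.77, [383.0, 167.0], [0.762, -0.074])]
bowl [(0.76, [155.0, 223.0], [0.639, 0.392])]
jar [(0.76, [277.0, 184.0], [0.724, 0.144])]
carton [(0.61, [462.0, 182.0], [0.733, -0.235]), (0.59, [277.0, 186.0], [0.72, 0.144])]
tray [(0.71, [344.0, 346.0], [0.4, 0.003])]
brush [(0.57, [144.0, 321.0], [0.441, 0.399]), (0.51, [156.0, 224.0], [0.637, 0.389])]
chew_ring [(0.66, [395.0, 251.0], [0.588, -0.097]), (0.41, [459.0, 181.0], [0.735, -0.228])]
```

View pics/scene0.png

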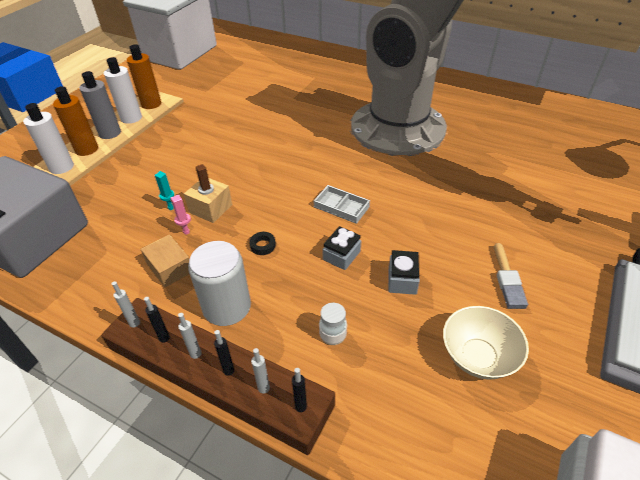

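View pics/top0.png

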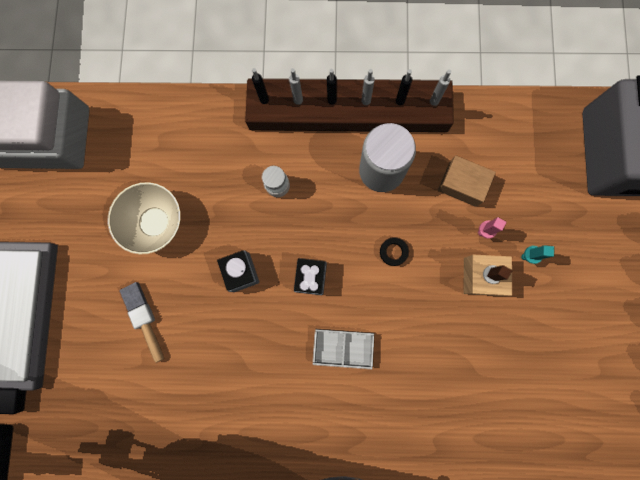

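```bash
python3 - <<'E'
from h import *
s=cv2.imread('pics/scene0.png')[140:280,130:270]; t=cv2.imread('pics/top0.png')[190:330,430:570]
u=cv2.imread('pics/scene0.png')[205:305,300:440];v=cv2.imread('pics/top0.png')[220:320,200:340]
f=lambda a:cv2.resize(a,(400,int(a.shape[0]*400/a.shape[1])),interpolation=cv2.INTER_CUBIC)
im=np.vstack([np.hstack([f(s),f(t)]),np.hstack([f(u),f(v)])]); print(im.shape)
cv2.imwrite('pics/crop0.png',cv2.resize(im,(700,600)) if im.shape[0]>600 else im)
E
```

```text
(685, 800, 3)
```

View pics/crop0.png

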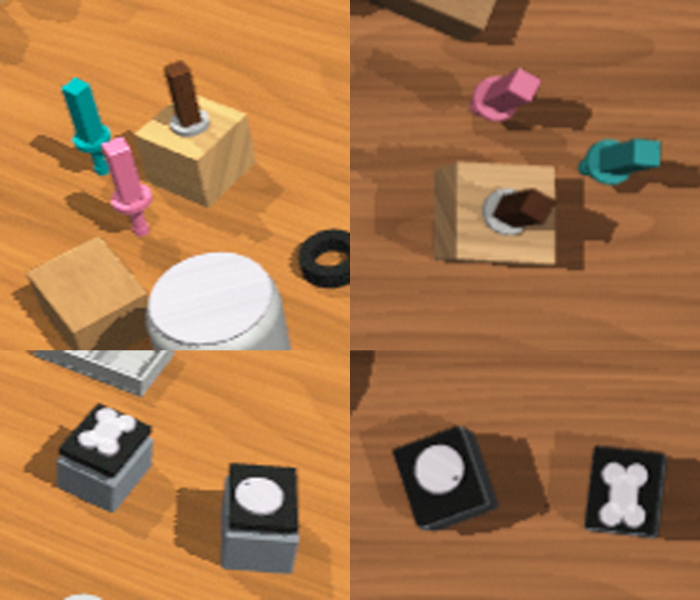

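Scene view: the brown punch stands in the wooden block at (205,180). Pink (180,213) and turquoise (164,188) look-alikes stand free beside it. The bone tag lies on the left pad at (343,238), the round one at (403,264). In the top view the brown punch is at (497,272) and the bone tag at (310,277). Candidates for the punch are brown, pink and turquoise; only the brown one has a wooden handle and sits in the stand, and the crop confirms it. Next I fit its pose.

```bash
cat >> h.py <<'E'
from scipy.optimize import minimize
S=4
def raster(c,hulls,win):
    x0,y0,w,h=win; m=np.zeros((h*S,w*S),np.uint8)
    for P in hulls:
        q=np.array([proj(c,p) for p in P]); q=(q-[x0,y0]+.5)*S-.5
        cv2.fillConvexPoly(m,np.round(cv2.convexHull(q.astype(np.float32))*16).astype(np.int32),1,shift=4)
    return m
def big(M,win):
    x0,y0,w,h=win; return (cv2.resize(M[y0:y0+h,x0:x0+w].astype(np.float32),None,fx=S,fy=S,interpolation=cv2.INTER_LINEAR)>.5).astype(np.uint8)
def box(x,y,yaw,w,l,z0,z1):
    a=[[sx*w/2,sy*l/2] for sx in(-1,1) for sy in(-1,1)];c,s=np.cos(yaw),np.sin(yaw)
    return [(x+c*u-s*v,y+s*u+c*v,z) for u,v in a for z in(z0,z1)]
def cyl(x,y,r,z0,z1):
    return [(x+r*np.cos(t),y+r*np.sin(t),z) for t in np.linspace(0,6.283,25) for z in(z0,z1)]
def fit(views,model,x0,step):
    def cost(p):
        e=0
        for c,M,win in views:
            m=raster(c,model(p),win); e+=1-(m&M).sum()/max(1,(m|M).sum())
        return e
    sim=np.vstack([x0]+[np.array(x0)+np.eye(len(x0))[i]*step[i] for i in range(len(x0))])
    r=minimize(cost,x0,method='Nelder-Mead',options=dict(initial_simplex=sim,xatol=1e-5,fatol=1e-5,maxiter=400)); return r.x,r.fun
def win_of(M,pad=8):
    ys,xs=np.where(M);return [xs.min()-pad,ys.min()-pad,np.ptp(xs)+2*pad,np.ptp(ys)+2*pad]
E
python3 - <<'E'
from h import *
C={n:dict(np.load(f'{n}0.npz')) for n in('scene','top')}
for n in C: optics.camera(n)
hint={('punch','scene'):(205,185),('punch','top'):(497,272),('stand','scene'):(209,199),('stand','top'):(489,275),('bone_tag','scene'):(343,238),('bone_tag','top'):(310,277),('round_tag','scene'):(403,264),('round_tag','top'):(236,267)}
R={}
for (t,n),h in hint.items():
    ds=silhouettes(n,t); d=min(ds,key=lambda d:np.hypot(*(np.array(d['box'][:2])-h)))
    R[t,n]=np.array(d['region']); ys,xs=np.where(R[t,n]); print(t,n,round(d['p'],2),np.round(d['box']),len(xs))
# colour masks
hsv={n:cv2.cvtColor(C[n]['pixels'],cv2.COLOR_RGB2HSV) for n in C}
def V(t): 
    out=[]
    for n in C:
        M=R[t,n]; w=win_of(M); out.append((C[n],big(M,w),w))
    return out
print('stand-alone punch')
for y0 in(0,.4,.8,1.2):
    print(y0,fit(V('punch'),lambda p:[box(p[0],p[1],p[2],.02,.02,.068,.130),cyl(p[0],p[1],.018,.062,.068)],[.545,-.28,y0],[.01,.01,.3]))
V2=[]
for n in C:
    M=R['stand',n]|R['punch',n]; w=win_of(M); V2.append((C[n],big(M,w),w))
for y0 in(0,.3):
    print('stand',fit(V2,lambda p:[box(p[0],p[1],p[2],.076,.076,0,.062),box(p[0],p[1],p[2],.02,.02,.068,.130),cyl(p[0],p[1],.018,.062,.068)],[.545,-.28,y0],[.01,.01,.3]))
for t in('bone_tag','round_tag'):
    cs=[]
    for n in C:
        M=R[t,n]; w=win_of(M,6); sub=np.zeros(M.shape,bool); x,y,a,b=w
        br=hsv[n][...,2].astype(float)*0; g=C[n]['pixels'].astype(float).mean(2)
        W=np.zeros_like(g); k=cv2.dilate(M.astype(np.uint8),np.ones((5,5)))>0
        W[k]=np.clip((g[k]-60)/(np.percentile(g[M],60)-60),0,1)
        ys,xs=np.indices(g.shape); cw=np.array([(W*xs).sum(),(W*ys).sum()])/W.sum()
        ym,xm=np.where(M); print(t,n,cw.round(2),xm.mean().round(2),ym.mean().round(2)); cs.append(cw)
    X=tri(C['scene'],cs[0],C['top'],cs[1]); print(X.round(4),[(proj(C[n],X)-cs[i]).round(2) for i,n in enumerate(C)])
o=env.get_obs();print(o['position'],np.round(o['ee_rot'],3).tolist(),o['clock'])
E
```

```text
punch scene 0.87 [180. 213.  22.  38.] 418
punch top 0.8 [498. 274.  29.  19.] 393
stand scene 0.78 [207. 199.  47.  44.] 1376
stand top 0.65 [488. 276.  50.  38.] 1473
bone_tag scene 0.61 [344. 238.  19.  14.] 232
bone_tag top 0.65 [310. 278.  18.  24.] 324
round_tag scene 0.61 [403. 262.  21.  15.] 210
round_tag top 0.87 [235. 268.  22.  16.] 300
stand-alone punch
0 (array([ 0.54437165, -0.28390491, -0.23105583]), np.float64(1.086573734409391))
0.4 (array([ 0.54447843, -0.28416729,  0.65851175]), np.float64(1.085203108960258))
0.8 (array([ 0.54425981, -0.28358621,  1.07501567]), np.float64(1.0910543130990416))
1.2 (array([ 0.54456324, -0.28413966,  1.34280172]), np.float64(1.0858652575957728))
stand (array([ 0.54429817, -0.28537776, -0.03166088]), np.float64(0.4007418632024673))
stand (array([ 0.54447337, -0.28523357, -0.04154092]), np.float64(0.40049668910918335))
bone_tag scene [342.84 236.31] 342.53 236.66
bone_tag top [309.   277.43] 309.03 278.13
[0.5323 0.0746 0.0536] [array([-0.53,  0.01]), array([-0.53,  0.25])]
round_tag scene [403.32 262.67] 402.64 263.12
round_tag top [235.14 267.05] 235.72 266.96
[0.5502 0.2212 0.0601] [array([-0.41,  0.04]), array([-0.4 ,  0.17])]
[0.18319512 0.6496066  0.22443696] [[-0.962, 0.272, -0.0], [0.272, 0.962, -0.0], [0.0, -0.0, -1.0]] 1.9
```

```bash
python3 - <<'E'
from h import *
C={n:dict(np.load(f'{n}0.npz')) for n in('scene','top')}
V=[];ims=[]
for n,seed,r in(('scene',(204,175),20),('top',(500,271),20)):
    p=C[n]['pixels'].astype(int); s=p[seed[1],seed[0]]; M=(p[...,0]<95)&(p.max(2)>0)
    M[:seed[1]-r]=0;M[seed[1]+r:]=0;M[:,:seed[0]-r]=0;M[:,seed[0]+r:]=0
    k,l=cv2.connectedComponents(M.astype(np.uint8),connectivity=4); M=l==l[seed[1],seed[0]]
    w=win_of(M); print(n,s,M.sum(),w); V.append((C[n],big(M,w),w))
best=None
for y0 in(0,.4,.8,1.2):
    f=fit(V,lambda p:[box(p[0],p[1],p[2],.02,.02,.068,.130)],[.545,-.284,y0],[.01,.01,.3]); print(f)
    best=f if best is None or f[1]<best[1] else best
x=best[0]
for n,w in(('scene',(180,150,60,75)),('top',(470,245,60,60))):
    x0,y0,a,b=w; im=cv2.resize(C[n]['pixels'][y0:y0+b,x0:x0+a,::-1],None,fx=7,fy=7,interpolation=cv2.INTER_NEAREST)
    S_=S
    import h; h.S=7
    for P,col in(([box(*x,.02,.02,.068,.13)],(0,255,0)),([box(.5444,-.2853,-.036,.076,.076,.062,.062)],(255,0,0)),([cyl(x[0],x[1],.018,.068,.068)],(0,0,255))):
        m=raster(C[n],P,w); cs,_=cv2.findContours(m,0,2); cv2.drawContours(im,cs,-1,col,1)
    h.S=4; ims.append(cv2.copyMakeBorder(im,0,525-im.shape[0],0,0,cv2.BORDER_CONSTANT)[:, :398])
cv2.imwrite('pics/fit.png',np.hstack(ims))
E
```

```text
scene [84 52 31] 178 [np.int64(189), np.int64(161), np.int64(28), np.int64(37)]
top [80 46 31] 479 [np.int64(479), np.int64(254), np.int64(48), np.int64(44)]
(array([ 0.54487234, -0.28339064, -0.76378659]), np.float64(0.7639276956731559))
(array([ 0.54419666, -0.28392866,  0.79645446]), np.float64(0.7629722426819598))
(array([ 0.54433498, -0.28387258,  0.80530509]), np.float64(0.7630665941146304))
(array([ 0.54439425, -0.2839421 ,  0.81152588]), np.float64(0.7641671860768807))
```

View pics/fit.png

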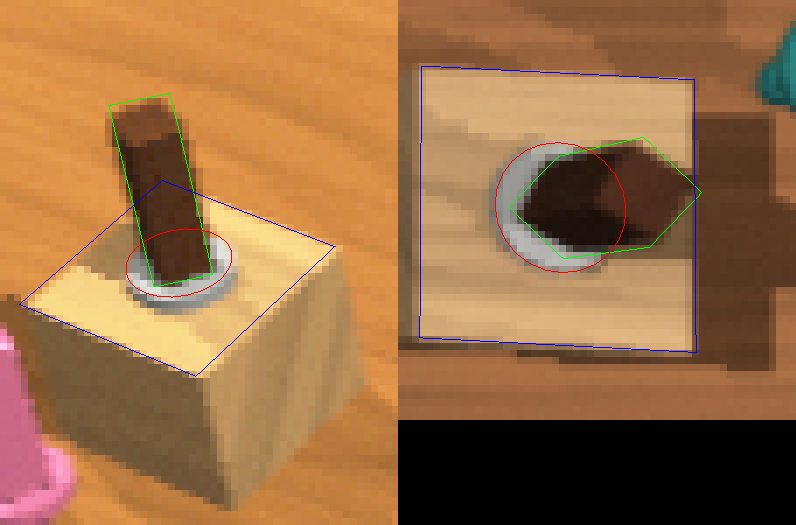

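The fit puts the punch at about (0.544, -0.284). Its flats are turned about 45-50°, and the fingers closing along 45° clear both look-alikes. I'll carry the tool over it first.

```bash
python3 -m handwheel '[0,0,0,-0.667,-0.4175,0,60,0,0,0,-0.667,-0.4175,0,60,0,0,0,-0.667,-0.4175,0,60,0,0,0,-0.667,-0.4175,0,60,0,0,0,-0.667,-0.4175,0,60,0,0,0,-0.667,-0.4175,0,60,0,0,0,-0.667,-0.4175,0,60,0,0,0,-0.667,-0.4175,0,60,0,0,0,-0.667,-0.4175,0,60,0,0,0,-0.667,-0.4175,0,60]'
python3 -m handwheel '[0,0,0,-0.667,-0.4175,0,60,0,0,0,-0.667,-0.4175,0,60,0,0,0,-0.667,-0.4175,0,60,0,0,0,-0.667,-0.4175,0,60,0,0,0,-0.667,-0.4175,0,60,0,0,0,-0.251,-0.6875,0,60,0,0,0,-0.251,-0.6875,0,60,0,0,0,-0.251,-0.6875,0,60,0,0,0,-0.251,-0.6875,0,60,0,0,0,-0.251,-0.6875,0,60]'
python3 -m handwheel '[0,0,0,-0.251,-0.6875,0,60,0,0,0,-0.251,-0.6875,0,60,0,0,0,-0.251,-0.6875,0,60,0,0,0,-0.251,-0.6875,0,60,0,0,0,-0.251,-0.6875,0,60,0,0,0,-0.251,-0.6875,0,60,0,0,0,-0.251,-0.6875,0,60,0,0,0,-0.251,-0.6875,0,60,0,0,0,-0.251,-0.6875,0,60,0,0,0,-0.251,-0.6875,0,60]'
python3 - <<'E'
from h import *
# refit handle with the outline read off the picture (top) and dark mask (scene)
C={n:dict(np.load(f'{n}0.npz')) for n in('scene','top')}
V=[]
p=C['scene']['pixels'].astype(int); M=(p[...,0]<125)
M[:158]=0;M[182:]=0;M[:,:192]=0;M[:,216:]=0
k,l=cv2.connectedComponents(M.astype(np.uint8),connectivity=4); M=l==l[172,204]
w=win_of(M); print(M.sum(),w); V.append((C['scene'],big(M,w),w))
pts=np.array([(517,210),(548,158),(640,146),(690,190),(648,247),(560,250)],float)
pts=np.c_[470+(pts[:,0]-398)/7-.5,245+pts[:,1]/7-.5]
w=[475,250,40,40]; m=np.zeros((160,160),np.uint8); cv2.fillConvexPoly(m,np.round(((pts-w[:2]+.5)*4-.5)*16).astype(np.int32),1,shift=4); V.append((C['top'],m,w))
for y0 in(.6,.9):
  print(fit(V,lambda p:[box(p[0],p[1],p[2],.02,.02,.068,.130)],[.545,-.284,y0],[.005,.005,.15]))
E
```

```text
clock: 2.73
position: [0.3955, 0.4153, 0.2247]
ee_rot: [[-0.962, 0.271, 0.0], [0.271, 0.962, 0.0], [-0.0, 0.0, -1.0]]
wrist_force: [1.1, 0.3, -1.1]
grip_width: 0.0603
grasp_force: 0.0
clock: 3.57
position: [0.5113, 0.1526, 0.2246]
ee_rot: [[-0.962, 0.271, 0.0], [0.271, 0.962, 0.0], [-0.0, 0.0, -1.0]]
wrist_force: [-0.1, 0.1, 0.4]
grip_width: 0.0598
grasp_force: 0.0
clock: 4.4
position: [0.5333, -0.1394, 0.2247]
ee_rot: [[-0.963, 0.271, 0.0], [0.271, 0.963, 0.0], [-0.0, 0.0, -1.0]]
wrist_force: [0.7, 0.0, 0.6]
grip_width: 0.0604
grasp_force: 0.0
149 [np.int64(188), np.int64(157), np.int64(28), np.int64(32)]
(array([ 0.54457802, -0.28334183,  0.76540776]), np.float64(0.5377340639184592))
(array([ 0.54506873, -0.28324512,  0.80607244]), np.float64(0.5404569899165544))
```

```bash
python3 -m handwheel '[0,0,0.9,-0.251,-0.6875,0,60,0,0,0,-0.251,-0.6875,0,60,0,0,0,-0.251,-0.6875,0,60,0,0,0,-0.251,-0.6875,0,60,0,0,0,-0.251,-0.6875,0,60,0,0,0.9,0,0,0,60,0,0,0.9,0,0,0,60,0,0,0.9,0,0,0,60,0,0,0.9,0,0,0,60,0,0,0.2,0,0,0,60]'
python3 - <<'E'
from h import *
o=env.get_obs();R=np.array(o['ee_rot']);y=R[:,1];print(o['position'],np.degrees(np.arctan2(y[1],y[0])),R.T@(np.array([.5447,-.2838,.095])-o['position'])/.04)
E
```

```text
clock: 5.23
position: [0.5334, -0.2842, 0.2245]
ee_rot: [[-0.717, 0.698, -0.0], [0.698, 0.717, -0.0], [-0.0, -0.0, -1.0]]
wrist_force: [-0.5, 1.2, -0.9]
grip_width: 0.0599
grasp_force: 0.0
[ 0.53337226 -0.28424694  0.22447281] 45.766635963596606 [-0.19500166  0.20590781  3.23680473]
```

```bash
python3 -m handwheel '[0,0,0,-0.1,0.1,0.3,60,0,0,0,-0.095,0.106,0.4,60,0,0,0,0,0,0.4,60,0,0,0,0,0,0.4,60,0,0,0,0,0,0.4,60,0,0,0,0,0,0.4,60,0,0,0,0,0,0.4,60,0,0,0,0,0,0.4,60,0,0,0,0,0,0.2,60,0,0,0,0,0,0,60]'
python3 - <<'E'
from h import *
o=env.get_obs();print(o['position'])
a=[]
for n,(x0,y0) in(('scene',(150,130)),('top',(440,215))):
    c=optics.camera(n); a.append(cv2.resize(np.array(c['pixels'])[y0:y0+120,x0:x0+100,::-1],(400,480),interpolation=cv2.INTER_CUBIC))
cv2.imwrite('pics/grasp.png',np.hstack(a))
E
```

```text
clock: 6.07
position: [0.5438, -0.2831, 0.0903]
ee_rot: [[-0.721, 0.692, -0.003], [0.692, 0.721, 0.001], [0.003, -0.001, -1.0]]
wrist_force: [-0.2, -0.1, 0.8]
grip_width: 0.0597
grasp_force: 0.0
[ 0.54382311 -0.28313458  0.09034465]
```

View pics/grasp.png

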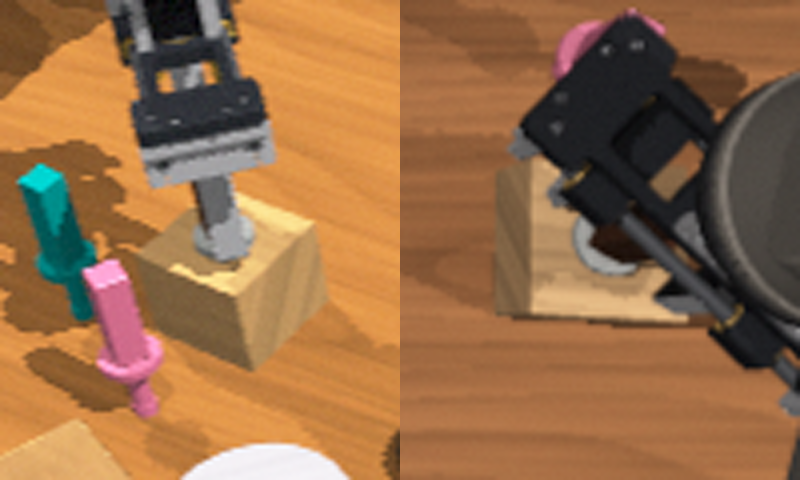

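The fingers straddle the brown handle at crop (215,200) in the scene view, with the collar below them and both look-alikes clear. I'll close on it.

```bash
python3 -m handwheel '[0,0,0,0,0,0,10,0,0,0,0,0,0,10,0,0,0,0,0,0,10,0,0,0,0,0,0,10,0,0,0,0,0,0,10,0,0,0,0,0,0,10,0,0,0,0,0,0,10,0,0,0,0,0,0,10,0,0,0,0,0,0,10,0,0,0,0,0,0,10]'
```

```text
clock: 7.0
position: [0.5448, -0.2837, 0.0927]
ee_rot: [[-0.72, 0.694, 0.0], [0.694, 0.72, 0.0], [-0.0, 0.0, -1.0]]
wrist_force: [-0.8, 1.5, 5.3]
grip_width: 0.0213
grasp_force: 28.8
```

```bash
python3 -m handwheel '[0,0,0,0,0,-0.1,10,0,0,0,0,0,-0.2,10,0,0,0,0,0,-0.4,10,0,0,0,0,0,-0.4,10,0,0,0,0,0,-0.4,10,0,0,0,0,0,-0.4,10,0,0,0,0,0,-0.4,10,0,0,0,0,0,-0.4,10,0,0,0,0,0,-0.4,10,0,0,0,0,0,-0.2,10]'
python3 - <<'E'
from h import *
o=env.get_obs();R=np.array(o['ee_rot']);print(o['wrist_force'],R.T@(np.array([.532,.075,.22])-o['position'])/.04)
E
```

```text
clock: 7.83
position: [0.5449, -0.2842, 0.2267]
ee_rot: [[-0.72, 0.694, 0.002], [0.694, 0.72, -0.001], [-0.002, 0.001, -1.0]]
wrist_force: [0.6, -0.7, -2.3]
grip_width: 0.0213
grasp_force: 28.7
[ 0.6264703  -0.70490412 -2.26773298] [6.46748336 6.23881542 0.16153358]
```

```bash
python3 -m handwheel '[0,0,0,0.2,0.2,0,10,0,0,0,0.4,0.4,0,10,0,0,0,0.45,0.45,0,10,0,0,0,0.45,0.45,0,10,0,0,0,0.45,0.45,0,10,0,0,0,0.45,0.45,0,10,0,0,0,0.45,0.45,0,10,0,0,0,0.45,0.45,0,10,0,0,0,0.45,0.45,0,10,0,0,0,0.45,0.45,0,10]'
python3 -m handwheel '[0,0,0,0.45,0.45,0.1,10,0,0,0,0.45,0.45,0.3,10,0,0,0,0.45,0.45,0.3,10,0,0,0,0.45,0.3,0.3,10,0,0,0,0.45,0.24,0.3,10,0,0,0,0.27,0.2,0.2,10,0,0,0,0.15,0.1,0,10,0,0,0,0,0,0,10,0,0,0,0,0,0,10,0,0,0,0,0,0,10]'
python3 - <<'E'
from h import *
o=env.get_obs();R=np.array(o['ee_rot']);print(o['position'],o['wrist_force'],R.T@(np.array([.532,.075,.165])-o['position'])/.04)
a=[]
for n,(x0,y0) in(('scene',(300,170)),('top',(250,215))):
    c=optics.camera(n); c={k:np.array(v) for k,v in c.items()}; np.savez(f'{n}1.npz',**c)
    a.append(cv2.resize(c['pixels'][y0:y0+120,x0:x0+80,::-1],(400,600),interpolation=cv2.INTER_CUBIC))
cv2.imwrite('pics/above.png',np.hstack(a))
E
```

```text
clock: 8.67
position: [0.5393, -0.0441, 0.2236]
ee_rot: [[-0.72, 0.694, -0.001], [0.694, 0.72, 0.0], [0.001, -0.001, -1.0]]
wrist_force: [0.1, 0.4, -2.3]
grip_width: 0.0211
grasp_force: 28.7
clock: 9.5
position: [0.5247, 0.0899, 0.1651]
ee_rot: [[-0.719, 0.695, 0.001], [0.695, 0.719, -0.0], [-0.001, 0.001, -1.0]]
wrist_force: [0.2, 0.1, -2.5]
grip_width: 0.0216
grasp_force: 28.7
[0.52474038 0.08990775 0.16508393] [ 0.23630547  0.06740713 -2.47076235] [-0.38951036 -0.14184591  0.00227559]
```

View pics/above.png

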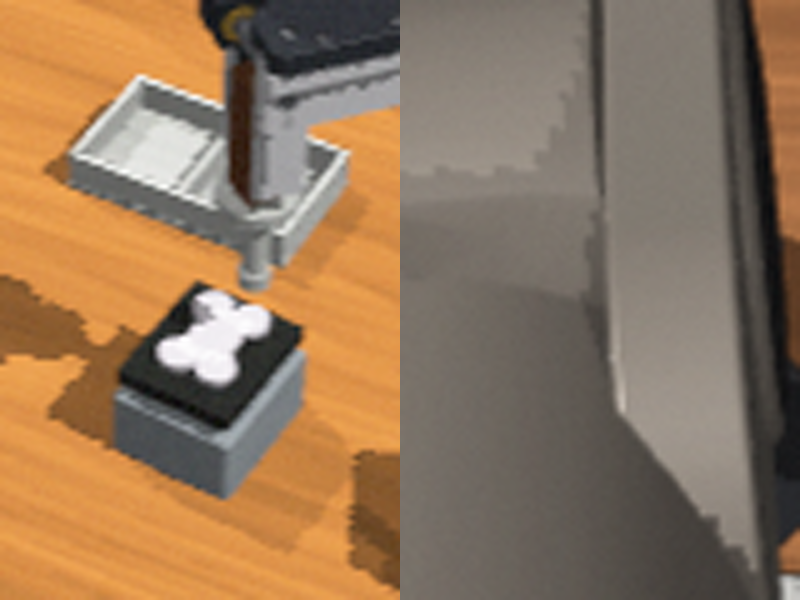

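The scene view shows the punch held upright, tip at pixel (351,227). It overshot the tag, which is at about (343,237); the arm blocks the top view. I'll move back over the tag and check against the calibration.

```bash
python3 -m handwheel '[0,0,0,-0.05,0,0,10,0,0,0,-0.1,-0.04,0,10,0,0,0,-0.1,-0.05,0,10,0,0,0,-0.1,-0.05,0,10,0,0,0,-0.04,0,0,10,0,0,0,0,0,0,10,0,0,0,0,0,0,10,0,0,0,0,0,0,10,0,0,0,0,0,0,10,0,0,0,0,0,0,10]'
python3 - <<'E'
from h import *
o=env.get_obs();R=np.array(o['ee_rot']);P=np.array(o['position']);print(P,o['wrist_force'])
c=optics.camera('scene'); c={k:np.array(v) for k,v in c.items()}
X=P-[0,0,.0707]
x0,y0,k=310,185,8
im=cv2.resize(c['pixels'][y0:y0+72,x0:x0+75,::-1],None,fx=k,fy=k,interpolation=cv2.INTER_NEAREST)
import h; h.S=k; w=(x0,y0,75,72)
for Pn,col in(([cyl(X[0],X[1],.007,X[2]-.012,X[2]+.008)],(0,0,255)),([cyl(X[0],X[1],.018,X[2]+.04,X[2]+.046)],(0,255,0)),([cyl(.5323,.0746,.011,.0556,.0556)],(255,0,0)),([cyl(X[0],X[1],.001,.0556,.0556)],(0,255,255))):
    cs,_=cv2.findContours(raster(c,Pn,w),0,2); cv2.drawContours(im,cs,-1,col,1)
cv2.imwrite('pics/over.png',im)
E
```

```text
clock: 10.43
position: [0.5315, 0.0763, 0.1645]
ee_rot: [[-0.72, 0.694, -0.0], [0.694, 0.72, 0.0], [0.0, -0.0, -1.0]]
wrist_force: [0.1, -0.6, -1.8]
grip_width: 0.0212
grasp_force: 28.7
[0.53146364 0.07634561 0.16446743] [ 0.12921309 -0.60809172 -1.81511255]
```

View pics/over.png

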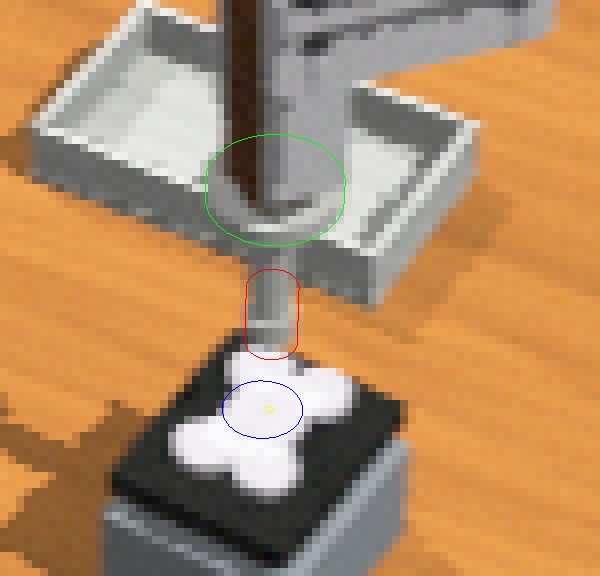

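```bash
python3 -m handwheel '[0,0,0,-0.01,-0.01,0.03,10,0,0,0,-0.011,-0.012,0.07,10,0,0,0,0,0,0.09,10,0,0,0,0,0,0.09,10,0,0,0,0,0,0.08,10,0,0,0,0,0,0.07,10,0,0,0,0,0,0.05,10,0,0,0,0,0,0.03,10,0,0,0,0,0,0,10,0,0,0,0,0,0,10]'
python3 - <<'E'
from h import *
f=[]
o=env.get_obs();print(o['position'])
for i in range(4): optics.camera('scene'); f.append(env.get_obs()['wrist_force'][2])
print(np.round(f,2))
c=optics.camera('scene'); c={k:np.array(v) for k,v in c.items()}
x0,y0,k=320,200,10
P=np.array(o['position']); X=P-[0,0,.0707]
im=cv2.resize(c['pixels'][y0:y0+55,x0:x0+55,::-1],None,fx=k,fy=k,interpolation=cv2.INTER_NEAREST)
import h; h.S=k; w=(x0,y0,55,55)
for z,col in((X[2],(0,255,0)),(X[2]-.012,(0,0,255)),(X[2]-.008,(0,255,255))):
    cs,_=cv2.findContours(raster(c,[cyl(X[0],X[1],.007,z,z)],w),0,2); cv2.drawContours(im,cs,-1,col,1)
cv2.imwrite('pics/over2.png',im)
E
```

```text
clock: 11.32
position: [0.5316, 0.0749, 0.1441]
ee_rot: [[-0.72, 0.694, -0.0], [0.694, 0.72, -0.0], [-0.0, -0.0, -1.0]]
wrist_force: [0.2, -0.4, -2.1]
grip_width: 0.0214
grasp_force: 28.7
[0.53156152 0.07493982 0.14408819]
[-2.23 -2.46 -2.51 -1.57]
```

View pics/over2.png

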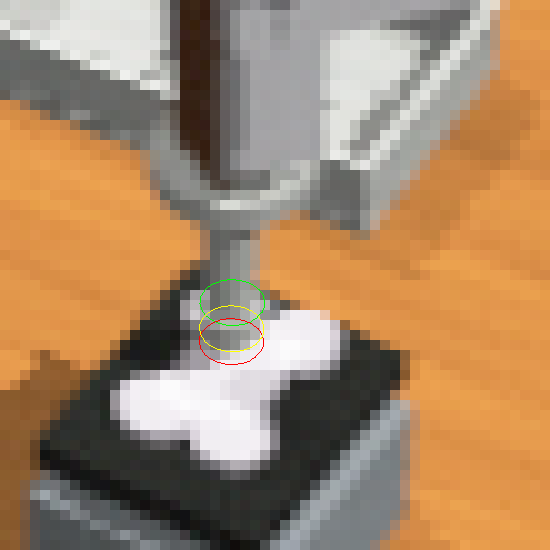

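The punch hangs square over the bone's waist; the tip face at crop (232,342) shows it screwed out to nearly -12. I'll now feel for contact slowly.

```bash
python3 -m handwheel '[0,0,0,0,0,0.015,10,0,0,0,0,0,0.015,10,0,0,0,0,0,0.015,10,0,0,0,0,0,0.015,10,0,0,0,0,0,0.015,10,0,0,0,0,0,0.005,10,0,0,0,0,0,0.005,10,0,0,0,0,0,0.005,10,0,0,0,0,0,0.005,10,0,0,0,0,0,0.005,10]'
```

```text
clock: 12.4
position: [0.5316, 0.0749, 0.1401]
ee_rot: [[-0.72, 0.694, 0.0], [0.694, 0.72, -0.0], [-0.0, -0.0, -1.0]]
wrist_force: [-0.5, -0.6, -2.1]
grip_width: 0.0213
grasp_force: 28.7
```

```bash
python3 -m handwheel '[0,0,0,0,0,0.003,10,0,0,0,0,0,0.003,10,0,0,0,0,0,0.003,10,0,0,0,0,0,0.003,10,0,0,0,0,0,0.003,10,0,0,0,0,0,0.003,10,0,0,0,0,0,0.003,10,0,0,0,0,0,0.003,10,0,0,0,0,0,0.003,10,0,0,0,0,0,0.003,10]'
```

```text
clock: 13.23
position: [0.5315, 0.0749, 0.1388]
ee_rot: [[-0.72, 0.694, -0.0], [0.694, 0.72, -0.0], [0.0, -0.0, -1.0]]
wrist_force: [0.1, -0.4, -2.3]
grip_width: 0.0214
grasp_force: 28.7
```

```bash
python3 -m handwheel '[0,0,0,0,0,0.003,10,0,0,0,0,0,0.003,10,0,0,0,0,0,0.003,10,0,0,0,0,0,0.003,10,0,0,0,0,0,0.003,10,0,0,0,0,0,0.003,10,0,0,0,0,0,0.003,10,0,0,0,0,0,0.003,10,0,0,0,0,0,0.003,10,0,0,0,0,0,0.003,10]'
```

```text
clock: 14.07
position: [0.5315, 0.0749, 0.1377]
ee_rot: [[-0.72, 0.694, -0.0], [0.694, 0.72, -0.0], [0.0, -0.0, -1.0]]
wrist_force: [-0.3, -0.7, -2.5]
grip_width: 0.0217
grasp_force: 28.7
```

```bash
python3 - <<'E'
from h import *
c={k:np.array(v) for k,v in optics.camera('scene').items()}
o=env.get_obs();P=np.array(o['position']);print(P,o['wrist_force'])
cv2.imwrite('pics/over3.png',cv2.resize(c['pixels'][205:255,315:375,::-1],None,fx=10,fy=10,interpolation=cv2.INTER_NEAREST))
E
```

```text
[0.53153161 0.07492401 0.1376457 ] [ 0.39958916 -0.0466137  -1.60482482]
```

View pics/over3.png

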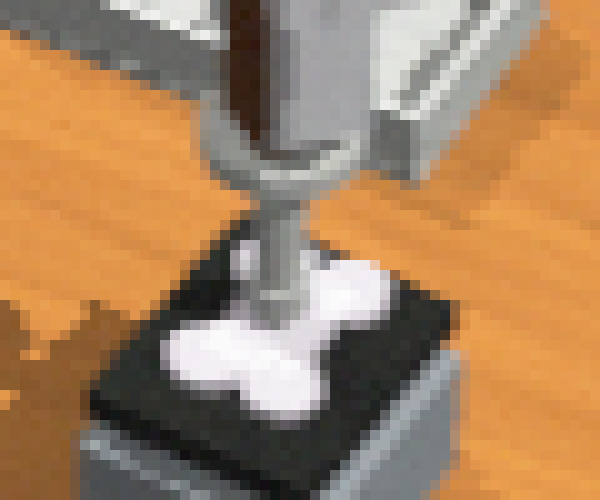

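The scene crop shows the face about 4 mm above the tag, centred on the waist lengthways and 1 mm too far right. I'll nudge it and carry on down.

```bash
python3 -m handwheel '[0,0,0,-0.01,-0.003,0.004,10,0,0,0,-0.01,-0.004,0.004,10,0,0,0,0,0,0.004,10,0,0,0,0,0,0.004,10,0,0,0,0,0,0.004,10,0,0,0,0,0,0.004,10,0,0,0,0,0,0.004,10,0,0,0,0,0,0.004,10,0,0,0,0,0,0.004,10,0,0,0,0,0,0.003,10]'
```

```text
clock: 14.95
position: [0.5319, 0.0742, 0.1361]
ee_rot: [[-0.72, 0.694, -0.0], [0.694, 0.72, -0.0], [-0.0, -0.0, -1.0]]
wrist_force: [-0.5, -0.3, -2.6]
grip_width: 0.0215
grasp_force: 28.7
```

```bash
python3 -m handwheel '[0,0,0,0,0,0.003,10,0,0,0,0,0,0.003,10,0,0,0,0,0,0.003,10,0,0,0,0,0,0.003,10,0,0,0,0,0,0.003,10,0,0,0,0,0,0.003,10,0,0,0,0,0,0.003,10,0,0,0,0,0,0.003,10,0,0,0,0,0,0.002,10,0,0,0,0,0,0,10]'
```

```text
clock: 15.78
position: [0.5319, 0.0742, 0.1351]
ee_rot: [[-0.72, 0.694, 0.0], [0.694, 0.72, -0.0], [-0.0, -0.0, -1.0]]
wrist_force: [0.5, 0.8, -2.1]
grip_width: 0.0216
grasp_force: 28.7
```

```bash
python3 -m handwheel '[0,0,0,0,0,0.003,10,0,0,0,0,0,0.003,10,0,0,0,0,0,0.003,10,0,0,0,0,0,0.003,10,0,0,0,0,0,0.003,10,0,0,0,0,0,0.003,10,0,0,0,0,0,0.003,10,0,0,0,0,0,0.002,10,0,0,0,0,0,0.002,10,0,0,0,0,0,0,10]'
```

```text
clock: 16.62
position: [0.5319, 0.0742, 0.134]
ee_rot: [[-0.72, 0.694, -0.0], [0.694, 0.72, -0.0], [0.0, -0.0, -1.0]]
wrist_force: [0.0, 0.6, -2.1]
grip_width: 0.0214
grasp_force: 28.7
```

```bash
python3 -m handwheel '[0,0,0,0,0,0.003,10,0,0,0,0,0,0.003,10,0,0,0,0,0,0.003,10,0,0,0,0,0,0.003,10,0,0,0,0,0,0.003,10,0,0,0,0,0,0.003,10,0,0,0,0,0,0.003,10,0,0,0,0,0,0.002,10,0,0,0,0,0,0.002,10,0,0,0,0,0,0,10]'
```

```text
clock: 17.45
position: [0.5319, 0.0742, 0.1331]
ee_rot: [[-0.72, 0.694, -0.0], [0.694, 0.72, -0.0], [-0.0, -0.0, -1.0]]
wrist_force: [-0.3, -0.4, -2.3]
grip_width: 0.0214
grasp_force: 28.7
```

```bash
python3 -m handwheel '[0,0,0,0,0,0.003,10,0,0,0,0,0,0.003,10,0,0,0,0,0,0.003,10,0,0,0,0,0,0.003,10,0,0,0,0,0,0.003,10,0,0,0,0,0,0.003,10,0,0,0,0,0,0.003,10,0,0,0,0,0,0.002,10,0,0,0,0,0,0.002,10,0,0,0,0,0,0,10]'
```

```text
clock: 18.28
position: [0.532, 0.0742, 0.1322]
ee_rot: [[-0.72, 0.694, 0.0], [0.694, 0.72, 0.0], [-0.0, 0.0, -1.0]]
wrist_force: [-1.0, -0.2, 2.7]
grip_width: 0.0217
grasp_force: 28.7
```

```bash
python3 -m handwheel '[0,0,0,0,0,0.003,10,0,0,0,0,0,0.003,10,0,0,0,0,0,0.003,10,0,0,0,0,0,0.003,10,0,0,0,0,0,0.003,10,0,0,0,0,0,0,10,0,0,0,0,0,0,10,0,0,0,0,0,0,10,0,0,0,0,0,0,10,0,0,0,0,0,0,10]'; python3 -c "
from h import *
print([round(env.get_obs()['wrist_force'][2],2) for i in range(4) if optics.camera('scene')])"
```

```text
clock: 19.12
position: [0.532, 0.0742, 0.1317]
ee_rot: [[-0.72, 0.694, 0.0], [0.694, 0.72, 0.0], [-0.0, 0.0, -1.0]]
wrist_force: [-2.8, -0.6, 6.2]
grip_width: 0.0214
grasp_force: 28.8
[np.float64(6.79), np.float64(6.85), np.float64(6.68), np.float64(7.68)]
```

```bash
python3 -m handwheel '[0,0,0,0,0,0.003,10,0,0,0,0,0,0.003,10,0,0,0,0,0,0.003,10,0,0,0,0,0,0.003,10,0,0,0,0,0,0.003,10,0,0,0,0,0,0.003,10,0,0,0,0,0,0,10,0,0,0,0,0,0,10,0,0,0,0,0,0,10,0,0,0,0,0,0,10]'; python3 -c "
from h import *
print([np.round(env.get_obs()['wrist_force'],2) for i in range(4) if optics.camera('scene')])"
```

```text
clock: 20.15
position: [0.5321, 0.0742, 0.1312]
ee_rot: [[-0.72, 0.694, 0.0], [0.694, 0.72, 0.0], [-0.0, 0.0, -1.0]]
wrist_force: [-3.0, -0.0, 11.7]
grip_width: 0.0213
grasp_force: 28.8
[array([-3.16,  0.22, 11.93]), array([-2.75, -0.98, 11.3 ]), array([-3.47, -0.13, 11.59]), array([-2.72, -0.57, 11.53])]
```

About 13.8 N; hold for 1.7 s more, then lift straight.

```bash
python3 -m handwheel '[0,0,0,0,0,0,10,0,0,0,0,0,0,10,0,0,0,0,0,0,10,0,0,0,0,0,0,10,0,0,0,0,0,0,10,0,0,0,0,0,0,10,0,0,0,0,0,0,10,0,0,0,0,0,0,10,0,0,0,0,0,0,10,0,0,0,0,0,0,10]'
python3 -m handwheel '[0,0,0,0,0,0,10,0,0,0,0,0,0,10,0,0,0,0,0,0,10,0,0,0,0,0,0,10,0,0,0,0,0,0,10,0,0,0,0,0,0,10,0,0,0,0,0,0,10,0,0,0,0,0,0,10,0,0,0,0,0,0,10,0,0,0,0,0,0,10]'
python3 -m handwheel '[0,0,0,0,0,-0.006,10,0,0,0,0,0,-0.008,10,0,0,0,0,0,-0.01,10,0,0,0,0,0,-0.01,10,0,0,0,0,0,-0.01,10,0,0,0,0,0,-0.01,10,0,0,0,0,0,-0.02,10,0,0,0,0,0,-0.03,10,0,0,0,0,0,-0.05,10,0,0,0,0,0,-0.08,10]'
python3 -m handwheel '[0,0,0,0,0,-0.2,10,0,0,0,0,0,-0.3,10,0,0,0,0,0,-0.3,10,0,0,0,0,0,-0.3,10,0,0,0,0,0,-0.3,10,0,0,0,0,0,-0.3,10,0,0,0,0,0,-0.3,10,0,0,0,0,0,-0.2,10,0,0,0,0,0,-0.1,10,0,0,0,0,0,0,10]'
python3 -c "
from h import *
o=env.get_obs();print(o['position'],np.array(o['ee_rot']).T@(np.array([.5448,-.2840,.224])-o['position'])/.04)"
```

```text
clock: 21.18
position: [0.5321, 0.0742, 0.1312]
ee_rot: [[-0.72, 0.694, 0.0], [0.694, 0.72, 0.0], [-0.0, 0.0, -1.0]]
wrist_force: [-3.1, 0.2, 11.4]
grip_width: 0.0215
grasp_force: 28.8
clock: 22.02
position: [0.5321, 0.0742, 0.1312]
ee_rot: [[-0.72, 0.694, 0.0], [0.694, 0.72, 0.0], [-0.0, 0.0, -1.0]]
wrist_force: [-2.6, -0.3, 11.6]
grip_width: 0.0214
grasp_force: 28.8
clock: 22.85
position: [0.5318, 0.0741, 0.1401]
ee_rot: [[-0.72, 0.694, -0.0], [0.694, 0.72, -0.0], [0.0, -0.0, -1.0]]
wrist_force: [-1.0, 0.7, -2.3]
grip_width: 0.0215
grasp_force: 28.7
clock: 23.68
position: [0.5323, 0.0743, 0.2332]
ee_rot: [[-0.72, 0.694, 0.001], [0.694, 0.72, 0.001], [-0.0, 0.001, -1.0]]
wrist_force: [0.2, -0.2, -3.8]
grip_width: 0.0213
grasp_force: 28.7
[0.53228806 0.07431577 0.23320127] [-6.44155772 -6.2330502   0.22370996]
```

```bash
python3 -m handwheel '[0,0,0,-0.16,-0.145,0,10,0,0,0,-0.34,-0.33,0,10,0,0,0,-0.34,-0.33,0,10,0,0,0,-0.34,-0.33,0,10,0,0,0,-0.34,-0.33,0,10,0,0,0,-0.34,-0.33,0,10,0,0,0,-0.34,-0.33,0,10,0,0,0,-0.34,-0.33,0,10,0,0,0,-0.34,-0.33,0,10,0,0,0,-0.34,-0.33,0,10]'
python3 -m handwheel '[0,0,0,-0.34,-0.33,0,10,0,0,0,-0.34,-0.33,0,10,0,0,0,-0.34,-0.33,0,10,0,0,0,-0.34,-0.33,0,10,0,0,0,-0.34,-0.33,0,10,0,0,0,-0.34,-0.33,0,10,0,0,0,-0.34,-0.33,0,10,0,0,0,-0.34,-0.33,0,10,0,0,0,-0.34,-0.33,0,10,0,0,0,-0.16,-0.145,0,10]'
python3 -m handwheel '[0,0,0,0,0,0.2,10,0,0,0,0,0,0.2,10,0,0,0,0,0,0.2,10,0,0,0,0,0,0.2,10,0,0,0,0,0,0.2,10,0,0,0,0,0,0.1,10,0,0,0,0,0,0,10,0,0,0,0,0,0,10,0,0,0,0,0,0,10,0,0,0,0,0,0,10]'
python3 -c "
from h import *
o=env.get_obs();print(o['position'],np.array(o['ee_rot']).T@(np.array([.5446,-.2842,.0927])-o['position'])/.04)"
```

```text
clock: 24.52
position: [0.5375, -0.1066, 0.2314]
ee_rot: [[-0.72, 0.694, -0.001], [0.694, 0.72, -0.0], [0.001, -0.001, -1.0]]
wrist_force: [0.7, 0.8, -2.9]
grip_width: 0.0214
grasp_force: 28.7
clock: 25.35
position: [0.5432, -0.287, 0.2314]
ee_rot: [[-0.718, 0.696, -0.001], [0.696, 0.718, -0.001], [0.0, -0.002, -1.0]]
wrist_force: [-1.3, 0.3, -3.5]
grip_width: 0.0211
grasp_force: 28.7
clock: 26.18
position: [0.5447, -0.2841, 0.1886]
ee_rot: [[-0.72, 0.694, 0.001], [0.694, 0.72, -0.0], [-0.001, 0.0, -1.0]]
wrist_force: [-0.3, -0.5, -2.0]
grip_width: 0.0212
grasp_force: 28.7
[ 0.54465075 -0.28410385  0.18856825] [ 6.83779973e-04 -3.29488626e-03  2.39670534e+00]
```

```bash
python3 -m handwheel '[0,0,0,0,0,0.15,10,0,0,0,0,0,0.15,10,0,0,0,0,0,0.15,10,0,0,0,0,0,0.15,10,0,0,0,0,0,0.15,10,0,0,0,0,0,0.15,10,0,0,0,0,0,0.15,10,0,0,0,0,0,0.15,10,0,0,0,0,0,0.05,10,0,0,0,0,0,0,10]'
python3 -m handwheel '[0,0,0,0,0,0.15,10,0,0,0,0,0,0.15,10,0,0,0,0,0,0.15,10,0,0,0,0,0,0.15,10,0,0,0,0,0,0.15,10,0,0,0,0,0,0.15,10,0,0,0,0,0,0.06,10,0,0,0,0,0,0.03,10,0,0,0,0,0,0,10,0,0,0,0,0,0,10]'
```

```text
clock: 27.02
position: [0.5441, -0.2839, 0.1375]
ee_rot: [[-0.72, 0.694, -0.001], [0.694, 0.72, 0.0], [0.001, -0.001, -1.0]]
wrist_force: [0.3, 0.6, -2.5]
grip_width: 0.0214
grasp_force: 28.7
clock: 27.85
position: [0.5445, -0.2841, 0.0987]
ee_rot: [[-0.72, 0.694, 0.0], [0.694, 0.72, -0.0], [-0.0, -0.0, -1.0]]
wrist_force: [0.7, -0.0, -2.5]
grip_width: 0.0215
grasp_force: 28.7
```

```bash
python3 -m handwheel '[0,0,0,0,0,0.03,10,0,0,0,0,0,0.03,10,0,0,0,0,0,0.03,10,0,0,0,0,0,0.02,10,0,0,0,0,0,0.015,10,0,0,0,0,0,0.01,10,0,0,0,0,0,0.01,10,0,0,0,0,0,0,10,0,0,0,0,0,0,10,0,0,0,0,0,0,10]'
```

```text
clock: 28.68
position: [0.5444, -0.284, 0.0927]
ee_rot: [[-0.72, 0.694, -0.0], [0.694, 0.72, -0.0], [-0.0, -0.0, -1.0]]
wrist_force: [-0.0, -0.6, -2.1]
grip_width: 0.0212
grasp_force: 28.7
```

```bash
python3 -m handwheel '[0,0,0,0,0,0.005,10,0,0,0,0,0,0.005,10,0,0,0,0,0,0.005,10,0,0,0,0,0,0.005,10,0,0,0,0,0,0,10,0,0,0,0,0,0,10,0,0,0,0,0,0,10,0,0,0,0,0,0,10,0,0,0,0,0,0,10,0,0,0,0,0,0,10]'
```

```text
clock: 29.52
position: [0.5445, -0.2841, 0.0927]
ee_rot: [[-0.72, 0.694, 0.001], [0.694, 0.72, 0.0], [-0.0, 0.001, -1.0]]
wrist_force: [-4.1, 2.8, 12.6]
grip_width: 0.0213
grasp_force: 28.9
```

Seated (collar on the block). Ease off, open and retreat straight up.

```bash
python3 -m handwheel '[0,0,0,0,0,-0.005,10,0,0,0,0,0,-0.005,10,0,0,0,0,0,0,10,0,0,0,0,0,0,60,0,0,0,0,0,0,60,0,0,0,0,0,0,60,0,0,0,0,0,0,60,0,0,0,0,0,0,60,0,0,0,0,0,0,60,0,0,0,0,0,0,60]'
python3 -m handwheel '[0,0,0,0,0,-0.1,60,0,0,0,0,0,-0.3,60,0,0,0,0,0,-0.4,60,0,0,0,0,0,-0.4,60,0,0,0,0,0,-0.4,60,0,0,0,0,0,-0.4,60,0,0,0,0,0,-0.4,60,0,0,0,0,0,-0.4,60,0,0,0,0,0,-0.2,60,0,0,0,0,0,0,60]'
python3 - <<'E'
from h import *
a=[]
for n,(x0,y0) in(('scene',(150,130)),('scene',(300,190))):
    c=optics.camera(n); a.append(cv2.resize(np.array(c['pixels'])[y0:y0+110,x0:x0+100,::-1],(400,440),interpolation=cv2.INTER_CUBIC))
cv2.imwrite('pics/end.png',np.hstack(a))
E
```

```text
clock: 30.35
position: [0.5444, -0.284, 0.0923]
ee_rot: [[-0.72, 0.694, -0.0], [0.694, 0.72, -0.0], [-0.0, -0.0, -1.0]]
wrist_force: [-0.0, 0.3, 0.3]
grip_width: 0.0599
grasp_force: 0.0
clock: 31.18
position: [0.5452, -0.2845, 0.2147]
ee_rot: [[-0.72, 0.694, 0.003], [0.694, 0.72, -0.001], [-0.003, 0.002, -1.0]]
wrist_force: [0.2, -1.5, -0.2]
grip_width: 0.0601
grasp_force: 0.0
```

View pics/end.png

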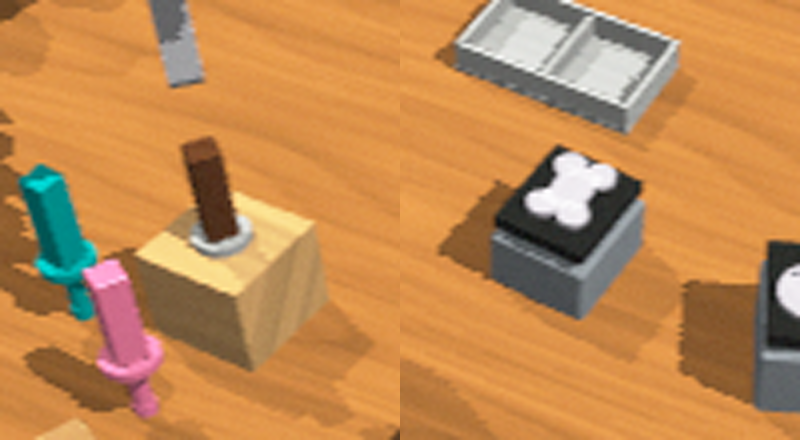

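The punch is fully down in its stand at crop (213,190) and released. The bone tag is in place at crop (572,190) and the gripper is clear. I'll hand in.

```bash
python3 -c "
from h import *
print(order.sign_off())"
```

```text
the job is handed in; nothing more can be done
None
```

I stamped the bone tag at its middle with about 14 N for over two seconds, put the punch back fully down in its stand and released it, and handed the job in at about 31 s; no verdict was returned.

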